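# One turn of the feed wheel

## Robot

A 6-joint arm with a two-finger parallel gripper is mounted at the origin on a cart in front of the work surface, level with it; the furniture and walls round the work are solid. World frame = base frame: x ahead of the robot, y to its left, z up, the work surface at z = 0. Lengths are in m, angles in rad, forces in N, time in s.
With the tool pointing down it reaches from about 0.35 to 0.85 m from the base axis. Payload 8.1 kg.
Tool frame: the origin (TCP) lies on the mounting face of the last link; the fingertips stand 186 mm ahead of it and the grasp point (between the pads) lies 167 mm ahead of it; z points along the fingers, y is the line along which they close (so a half turn about z gives the same grasp; the last joint's range is limited). The gripper opens to 93 mm and grips with 3 to 60 N. Pads are 15 mm wide; open, the fingers measure 128 mm over their backs; the gripper's body (75 mm by 188 mm) begins 65 mm behind the grasp point.
Start: joints at [-1.246, 0.13, 1.488, -0, 1.523, -0.085], TCP at [0.239, -0.55, 0.405] pointing down, gripper open.
Joint ranges: [-2.96, 2.96], [-0.89, 2.26], [0.02, 2.5], [-1.34, 4.48], [0, 2.73], [-2.66, 2.66]. Speed limits (rad/s): [2.39, 2.39, 2.79, 3.14, 3.14, 3.14].

## Interface

Orientations are given as a rotation vector (axis times angle).
In Python, from plant import * gives the robot as it stands. The module is installed in compiled form; this text tells all that it offers.
- The arm moves only by the tool arm_command, never from a script. Its argument "increments" is a list of rows, each a list of 6 numbers: the shift along the tool's x, y, z in units of 0.2 m (1.0 is 0.2 m), then the turn, a rotation vector about the tool's x, y, z in units of pi rad (1.0 is pi rad). A call has exactly 5 rows; each row is the pose to reach, as a shift and turn from the pose commanded when the call began, along the tool's axes at that moment, turning the shorter way round; what a row does not reach only later rows make up. A row lasts 1/8 s, in which the tool goes at most 62.5 mm and 10.7 degrees, less where a joint would pass 70% of its speed; a pose out of reach is approached as far as the arm can. A call with a number of a shift or a turn outside -1 to 1 is refused whole. A call with a gripper value outside its range is refused whole. "fingers" is the closure, from -1 (fully open) to 1 (shut), set as the call begins (left out, the last holds). The fingers move at their own pace and stop on an object; "force" is the grip in N (left out, the last holds). Time passes only in rows, so rows that repeat a pose let the fingers close, or fill a call up. It gives the time, the measured TCP pose, the force, the opening and the grip force at its end, in the units of the state.
- read_state(): the state, without advancing time (a new reading comes with each control period).
- read_camera(name): name is "side" or "top" or "wrist"; returns a dict with "image" (400x640x3 uint8, red, green, blue), "fx", "fy", "cx", "cy" (pixels), "T" (4x4, takes a point from camera to world coordinates). Camera axes: x right, y down, z forward; pixel columns grow to the right and rows downward; lengths in m; the calibration is good to about 2 mm. A picture is of the moment at which its call begins. There is no depth.
- close_job(): hands the job in; it is judged then, once.
The state is a dict: "t": time; "q": joint angles; "dq": joint speeds; "joint_torque": joint torques, N m; "tool_pos": TCP position; "orientation": TCP orientation; "force": force on the tool from outside, world axes, zero at the start; "wrist_torque": the same for the moment, N m; "opening": finger opening in m; "gripper_force": force on a finger pad.
Only numpy, scipy, OpenCV 4.12 (cv2) and the standard library are available. Lean on these libraries where they do the work, as an engineer would, in place of code of your own. Each camera call takes 0.05 s, during which the arm holds its last target. There are 200 camera calls.

## Task

Move the clamped test block on to its next spot: with the gripper's fingers, push the feed stage's hand wheel round by its upright red handle, clockwise as seen from above, through exactly one full turn, so that the handle stands again where it started. Only push the handle, gently, from the side; do not grip it. Leave the block on the stage and the loose things round it alone, and come away clear at the end.

Things in the scene. Friction and masses are not known exactly. Their poses are not given: they have to be found in the camera images.
- stage: Feed stage, fixed to the bench: dark base plate 100 x 320 x 12 mm; blue gearbox 92 x 92 mm, top 66 mm above the bench, with the hand wheel on it; a slide with two rails runs from it along the stage's own -y. Origin: on the bench under the wheel's vertical axis (z). A tall hardness tester stands to the right (x over 0.48 m, y below -0.36 m): approach from the robot's side of it.
- feed_wheel (a joint): Turning angle of the hand wheel in rad: grows CLOCKWISE seen from above, 2 pi a turn; it starts anywhere from 0 to 2.6 and turns freely from -0.6 to 12. It has light friction (about 0.12 N m, some 2 N at the handle), no spring, and stays where it is left. The wheel is black, with a steel hub and three open spokes, 138 mm over its rim; rim and spokes lie between 75 and 91 mm above the bench; nothing of it but the handle stands higher than 91 mm.
- crank_handle: The wheel's red handle: an upright round peg 22 mm thick, fixed on the rim, its axis 62 mm from the wheel's axis. Origin: at its foot, on the peg's axis, 87 mm above the bench; the peg reaches 50 mm above that (137 mm above the bench), its full thickness from 99 to 131 mm above the bench. z up. It goes round with the wheel and is rigid with it.
- carriage (a joint): Position of the aluminium carriage on the slide in m: grows away from the wheel. It is driven by the wheel's screw, 20 mm for each turn, and cannot be pushed by hand (self-locking).
- test_block: Round steel test block, 48 mm across and 10 mm thick, clamped between two jaws on the carriage; it rides with it and is not to be touched. Origin: centre of its underside, 39 mm above the bench; everything on the slide stays below 62 mm above the bench.
- rod_sample: Loose bystander: upright grey steel rod, 18 mm across, 42 mm tall, beside the gearbox partly under the wheel's rim. Origin: centre of its foot.
- bush_sample: Loose bystander: grey flanged steel bush, 31 mm across, 25 mm tall, beside the slide on the robot's side. Origin: centre of its underside.
- brass_weight: Loose bystander: brass weight with a knob, 38 mm across, 28 mm tall, beside the slide on the far side. Origin: centre of its underside.
- loupe: Loose bystander: black loupe, 39 mm across, 32 mm tall, to the left of the stage. Origin: centre of its underside.
- marker: Loose bystander: red and white marker pen, 135 mm long, 17 mm thick, lying to the left of the stage. Origin: under its middle.
- indenter_tube: Loose bystander: small upright tube with red cap, 24 mm across, 60 mm tall, to the left of the stage. Origin: centre of its foot.

How it is judged:
On the way, in this order (a step that is already met when the one before it is completed fails the run):
1. the fingers push the red handle and the wheel has begun to turn (a tenth to four tenths of a turn) (distance of test_block from where it was at the start of the episode between 0.002 and 0.008 m and contact force between the fingers and crank_handle above 0.3 N).
2. the fingers push the red handle on past half a turn (0.55 to 0.9 of a turn) (distance of test_block from where it was at the start of the episode between 0.011 and 0.018 m and contact force between the fingers and crank_handle above 0.3 N).
At the end, for the whole second after the job is handed in: the wheel has gone one full turn clockwise: the handle stands within 15 mm of where it started (about 14 degrees), the test block has advanced one 20 mm pitch (18 to 22 mm), and the wheel is at rest (distance of crank_handle from where it was at the start of the episode below 0.015 m and distance of test_block from where it was at the start of the episode between 0.018 and 0.022 m and value of joint feed_wheel above 5.9 rad and velocity of joint feed_wheel between -0.05 and 0.05 rad/s); the robot touches nothing.
It fails at once if the wheel is turned beyond one and a quarter turns (distance of test_block from where it was at the start of the episode above 0.025 m).
It fails at once if the handle is gripped: it stands between the finger pads (grasp point within 12 mm of its axis and below its top) (horizontal distance between the grasp point and crank_handle below 0.012 m and z of the grasp point in the frame of crank_handle below 0.05 m).
It fails at once if the handle is pushed or squeezed with more than 40 N (contact force between the fingers and crank_handle above 40 N).
It fails at once if the fingers or the arm touch the test block (contact force between any of the fingers, the arm and test_block above 0.5 N).
It fails at once if a loose bystander is moved more than 15 mm or lifted (distance of any of rod_sample, bush_sample, brass_weight, loupe, marker, indenter_tube from where it was at the start of the episode above 0.015 m).
It also fails if it takes over 72 s, if anything falls off the work surface, if the arm or the gripper's body presses on something with over 40 N, if the wrist force passes 120 N, or if a joint passes its speed limit or range.

## Working session

There is one attempt and no reset: what is moved stays moved. The work goes in short steps, Python scripts to look and compute and a tool call to move; the robot and the scene stay as the last step left them, time stands still between calls to the robot, and variables do not carry over. Pictures are saved under pics/ and viewed, at most 10 in all, crops included, and the job is handed in when it is done.

Besides the shell and the picture viewer there is one more tool, called after ">>>" as name([rows], argument=value, ...), one row to a line, values as JSON. arm_command: Moves the arm, as the interface text tells. Shifts and turns lie within -1 to 1; 1 stands for 0.2 m of shift or pi rad of turn. Its arguments: {"type":"object","properties":{"increments":{"type":"array","items":{"type":"array","items":{"type":"number","minimum":-1,"maximum":1}}},"fingers":{"type":"number"},"force":{"type":"number"}},"required":["increments"]}

```bash
mkdir -p pics; python3 - <<'E'
from plant import *
import cv2,numpy as np
s=read_state();print({k:np.round(v,3) for k,v in s.items()})
for n in("top","side"):
    c=read_camera(n);cv2.imwrite(f"pics/{n}0.png",c["image"][:,:,::-1]);print(n,c["fx"],c["fy"],c["cx"],c["cy"],np.round(c["T"],4).tolist())
E
```

```text
{'t': np.float64(0.0), 'q': array([-1.246,  0.131,  1.489,  0.   ,  1.523, -0.085]), 'dq': array([ 0.002,  0.002, -0.001,  0.001, -0.001,  0.002]), 'joint_torque': array([ 3.0000e-03, -5.5983e+01, -4.9176e+01,  7.7000e-02,  3.6000e-02,
       -0.0000e+00]), 'tool_pos': array([ 0.239, -0.55 ,  0.404]), 'orientation': array([-3.074, -0.639,  0.   ]), 'force': array([ 0.256,  0.232, -0.547]), 'wrist_torque': array([ 0.   , -0.009, -0.047]), 'gripper_force': np.float64(0.0), 'opening': np.float64(0.093)}
top 411.80508083715 411.80508083715 324.70867893538986 193.35875229706934 [[-0.1159, -0.9715, 0.2069, 0.36], [-0.9933, 0.1141, -0.0207, 0.1238], [-0.0035, -0.2079, -0.9781, 1.0973], [0.0, 0.0, 0.0, 1.0]]
side 491.0350955599332 491.0350955599332 318.08666229292356 199.02353744875793 [[0.9708, -0.129, 0.2021, 0.3463], [-0.2387, -0.5987, 0.7646, -0.7009], [0.0224, -0.7905, -0.6121, 0.7544], [0.0, 0.0, 0.0, 1.0]]
```

View pics/top0.png

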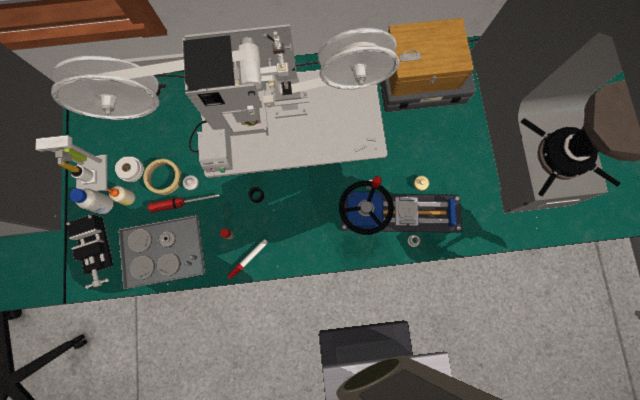

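View pics/side0.png

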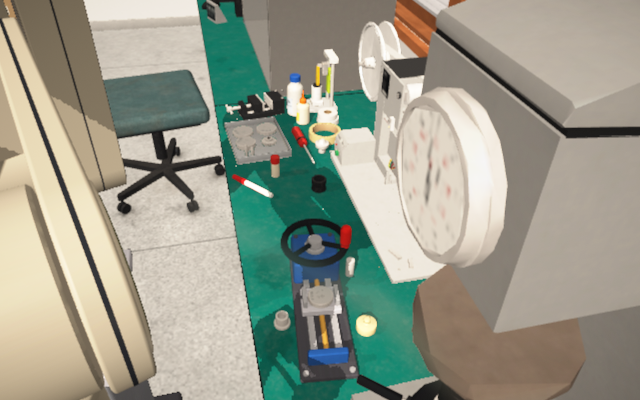

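Top: wheel hub near (366,207), red handle near (377,182). Side: hub near (315,243), handle near (346,237), with the slide running toward the camera.

```bash
cat > h.py <<'E'
from plant import *
import cv2,numpy as np
from scipy.optimize import least_squares
def red(im,box):
    x0,y0,x1,y1=box; p=im[y0:y1,x0:x1].astype(int)
    m=(p[...,0]>90)&(p[...,0]>2.5*p[...,1])&(p[...,0]>2.5*p[...,2])
    v,u=np.nonzero(m); return (u+x0,v+y0)
def proj(c,P):
    P=np.atleast_2d(P); q=(P-c["T"][:3,3])@c["T"][:3,:3]
    return np.c_[c["fx"]*q[:,0]/q[:,2]+c["cx"],c["fy"]*q[:,1]/q[:,2]+c["cy"]]
def atz(c,uv,z):
    d=c["T"][:3,:3]@[(uv[0]-c["cx"])/c["fx"],(uv[1]-c["cy"])/c["fy"],1]; o=c["T"][:3,3]
    return o+d*(z-o[2])/d[2]
def tri(cs,uvs):
    return least_squares(lambda P:np.ravel([proj(c,P)[0]-uv for c,uv in zip(cs,uvs)]),[.5,-.1,.1])
E
python3 - <<'E'
from h import *
ct,cs=read_camera("top"),read_camera("side")
ut=red(ct["image"],(362,165,395,200));us=red(cs["image"],(330,215,362,262))
for u in(ut,us):print(len(u[0]),u[0].min(),u[0].max(),u[1].min(),u[1].max(),u[0].mean(),u[1].mean())
r=tri((ct,cs),[np.mean(ut,1),np.mean(us,1)]);print("handle",r.x,r.fun, atz(ct,np.mean(ut,1),.118),atz(cs,np.mean(us,1),.115))
r=tri((ct,cs),[(366,207),(315,241)]);print("hub",r.x,r.fun)
a=cv2.resize(ct["image"][150:260,320:480],None,fx=4.8,fy=4.8,interpolation=2)[:,:,::-1]
b=cv2.resize(cs["image"][205:385,250:390],None,fx=3.3,fy=3.3,interpolation=2)[:,:,::-1]
cv2.imwrite("pics/a.png",a);cv2.imwrite("pics/b.png",b)
E
```

```text
52 373 380 177 184 376.65384615384613 180.25
227 340 351 225 248 345.0837004405286 236.13215859030836
handle [ 0.58260606 -0.02698858  0.11473426] [-1.09847886e-03  1.22255918e+00  9.39441949e-01 -2.35193277e-01] [ 0.58491265 -0.0269266   0.118     ] [ 0.58052953 -0.0275299   0.115     ]
hub [0.52825784 0.00396096 0.08412431] [-0.00561251 -0.21237176 -0.16703915  0.03599223]
```

View pics/a.png

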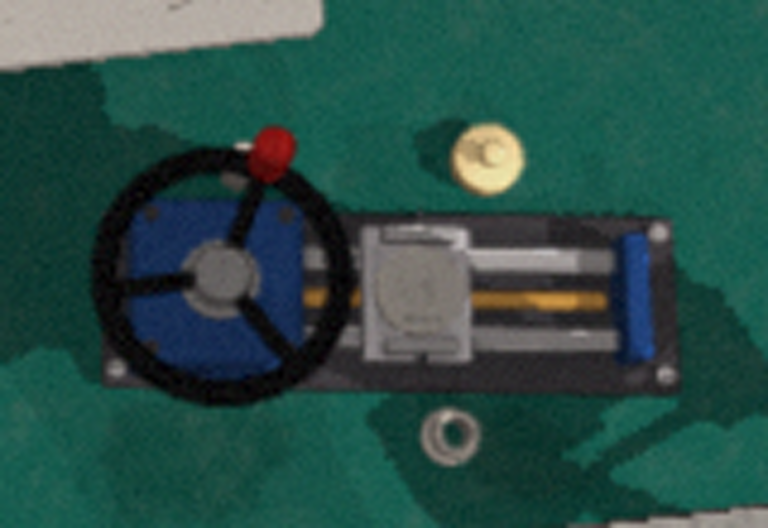

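View pics/b.png

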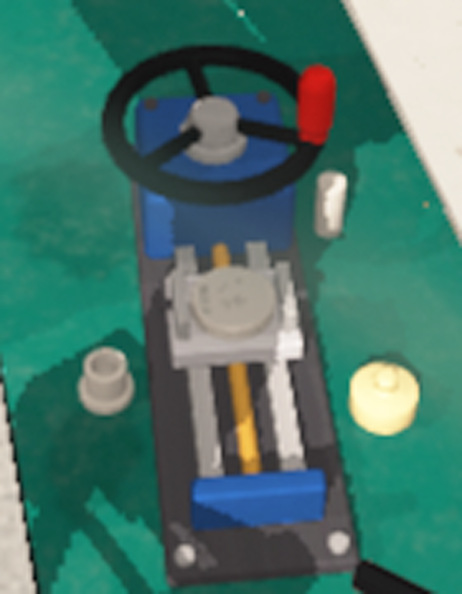

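Crop a: the rim is centred near full-image (366.3,207.4) and the handle is at its upper right. Crop b: the handle stands clear, with the rod just outside the rim beside it. I'll push with the closed fingers' narrow side, yawing the tool along with the handle.

```bash
cat > g.py <<'E'
import json,os,numpy as np
from scipy.spatial.transform import Rotation as Ro
from plant import *
C=np.array([.528,.003]); 
def meas():
    s=read_state();R=Ro.from_rotvec(s["orientation"]).as_matrix()
    return np.r_[s["tool_pos"],np.degrees(np.arctan2(R[1,0],R[0,0]))],s
def base():
    m,_=meas(); b=np.array(json.load(open("cmd.json"))) if os.path.exists("cmd.json") else m
    d=b-m; d[3]=(d[3]+180)%360-180; print("cmd-meas mm,deg",np.round(d*[1e3]*3+[0] if 0 else d*np.array([1e3,1e3,1e3,1]),1)); return b
def rows(T):
    """T: 5 targets x,y,z,yaw deg (continuous yaw)"""
    b=base();y=np.radians(b[3]);R=Ro.from_euler('z',y).as_matrix()@np.diag([1,-1,-1]);out=[]
    for t in T:
        s=np.round(R.T@(np.array(t[:3])-b[:3])/.2,3); a=round(-(t[3]-b[3])/180,3); out.append([*map(float,s+0.),0,0,a])
    json.dump([*(b[:3]+R@(np.array(out[-1][:3])*.2)),b[3]-out[-1][5]*180],open("cmd.json","w"))
    print(json.dumps(out))
def lin(t,n=5):
    b=np.array(json.load(open("cmd.json"))) if os.path.exists("cmd.json") else meas()[0]
    rows([b+(np.array(t)-b)*min(1,(i+1)/n) for i in range(5)])
def fing(phi,z=.289,r=.062,yaw=0):
    p=np.radians(phi); return [C[0]+r*np.cos(p),C[1]+r*np.sin(p),z,yaw]
E
python3 - <<'E'
from h import *
c=read_camera("top");
for z in(.083,.091):print(atz(c,(366.3,207.4),z))
print("reel edge",[atz(c,(355,88),z)[:2] for z in(.2,.4,.6)])
from g import *
print(meas()[0]); lin([.37,-.25,.40,70])
E
```

```text
[0.52681607 0.00328187 0.083     ]
[0.52550065 0.00423261 0.091     ]
reel edge [array([0.79345744, 0.00458833]), array([0.69685056, 0.03116498]), array([0.60024368, 0.05774163])]
[ 0.23903241 -0.55023478  0.40423229 23.47762127]
cmd-meas mm,deg [0. 0. 0. 0.]
[[0.24, -0.223, 0.004, 0, 0, -0.052], [0.479, -0.446, 0.008, 0, 0, -0.103], [0.719, -0.67, 0.013, 0, 0, -0.155], [0.959, -0.893, 0.017, 0, 0, -0.207], [1.199, -1.116, 0.021, 0, 0, -0.258]]
```

```bash
rm -f cmd.json; python3 - <<'E'
from h import *
from g import *
a,b=read_camera("top"),read_camera("side")
r=tri((a,b),[(358,58),(452,180)]);print(r.x,r.fun)
r=tri((a,b),[(358,88),(450,262)]);print(r.x,r.fun)
lin([.34,-.31,.40,65])
E
```

```text
[ 0.82670373 -0.00221932  0.20636341] [-1.79978618 15.49216572 12.08966109 -4.8892905 ]
[ 0.85304922 -0.02309191 -0.00842607] [-1.13638326 13.09793205  9.49704495 -3.45698933]
cmd-meas mm,deg [0. 0. 0. 0.]
[[0.188, -0.18, 0.004, 0, 0, -0.046], [0.377, -0.36, 0.009, 0, 0, -0.092], [0.565, -0.54, 0.013, 0, 0, -0.138], [0.753, -0.721, 0.018, 0, 0, -0.185], [0.942, -0.901, 0.022, 0, 0, -0.231]]
```

>>> arm_command([
  [0.188,-0.18,0.004,0,0,-0.046],
  [0.377,-0.36,0.009,0,0,-0.092],
  [0.565,-0.54,0.013,0,0,-0.138],
  [0.753,-0.721,0.018,0,0,-0.185],
  [0.942,-0.901,0.022,0,0,-0.231],
], fingers=1, force=10)

```text
t: 0.98
tool_pos: [0.3404, -0.3084, 0.4005]
orientation: [2.644, 1.695, 0.0]
force: [0.9, 0.3, 1.1]
opening: 0.0474
gripper_force: 0.0
```

```bash
python3 -c "
from g import *
print(meas()[0]);lin([.45,-.10,.38,115])"
```

```text
[ 0.34039975 -0.3084108   0.40045015 65.31493072]
cmd-meas mm,deg [-0.3 -1.5 -0.4 -0.3]
[[0.237, 0.011, 0.02, 0, 0, -0.055], [0.473, 0.022, 0.04, 0, 0, -0.111], [0.71, 0.034, 0.06, 0, 0, -0.166], [0.947, 0.045, 0.08, 0, 0, -0.222], [1.183, 0.056, 0.1, 0, 0, -0.277]]
```

```bash
rm cmd.json; python3 -c "
from g import *
print(meas()[0]);lin([.41,-.13,.39,113])"
```

```text
[ 0.34039975 -0.3084108   0.40045015 65.31493072]
cmd-meas mm,deg [0. 0. 0. 0.]
[[0.191, -0.011, 0.01, 0, 0, -0.053], [0.382, -0.023, 0.021, 0, 0, -0.106], [0.574, -0.034, 0.031, 0, 0, -0.159], [0.765, -0.045, 0.042, 0, 0, -0.212], [0.956, -0.056, 0.052, 0, 0, -0.265]]
```

>>> arm_command([
  [0.191,-0.011,0.01,0,0,-0.053],
  [0.382,-0.023,0.021,0,0,-0.106],
  [0.574,-0.034,0.031,0,0,-0.159],
  [0.765,-0.045,0.042,0,0,-0.212],
  [0.956,-0.056,0.052,0,0,-0.265],
])

```text
t: 1.6
tool_pos: [0.4108, -0.1307, 0.3901]
orientation: [1.732, 2.62, 0.0]
force: [0.3, 0.0, -0.1]
opening: 0.0009
gripper_force: 0.0
```

```bash
python3 -c "
from g import *
print(meas()[0]);lin([.54,.01,.37,163])"
```

```text
[  0.41080546  -0.13065933   0.39007105 113.06965463]
cmd-meas mm,deg [-0.7  0.7 -0.  -0.1]
[[0.078, 0.174, 0.02, 0, 0, -0.056], [0.156, 0.349, 0.04, 0, 0, -0.111], [0.234, 0.523, 0.06, 0, 0, -0.167], [0.312, 0.697, 0.08, 0, 0, -0.222], [0.39, 0.872, 0.1, 0, 0, -0.278]]
```

>>> arm_command([
  [0.078,0.174,0.02,0,0,-0.056],
  [0.156,0.349,0.04,0,0,-0.111],
  [0.234,0.523,0.06,0,0,-0.167],
  [0.312,0.697,0.08,0,0,-0.222],
  [0.39,0.872,0.1,0,0,-0.278],
])

```text
t: 2.22
tool_pos: [0.542, 0.0086, 0.3699]
orientation: [0.461, 3.107, -0.0]
force: [0.6, -0.2, 0.3]
opening: 0.0008
gripper_force: 0.0
```

```bash
python3 -c "
from g import *
print(meas()[0]);lin(fing(10,z=.37,yaw=212))"
```

```text
[5.41967731e-01 8.59380218e-03 3.69892845e-01 1.63137565e+02]
cmd-meas mm,deg [-1.9  1.4  0.2 -0.1]
[[-0.046, 0.018, 0.0, 0, 0, -0.054], [-0.091, 0.036, 0.0, 0, 0, -0.109], [-0.137, 0.054, 0.0, 0, 0, -0.163], [-0.183, 0.072, 0.0, 0, 0, -0.218], [-0.229, 0.09, 0.0, 0, 0, -0.272]]
```

>>> arm_command([
  [-0.046,0.018,0.0,0,0,-0.054],
  [-0.091,0.036,0.0,0,0,-0.109],
  [-0.137,0.054,0.0,0,0,-0.163],
  [-0.183,0.072,0.0,0,0,-0.218],
  [-0.229,0.09,0.0,0,0,-0.272],
])

```text
t: 2.85
tool_pos: [0.5906, 0.0112, 0.3699]
orientation: [0.868, -3.019, -0.0]
force: [0.2, 0.4, 0.6]
opening: 0.0005
gripper_force: 0.0
```

```bash
python3 -c "
from g import *
m,s=meas();print(m,s['q']);lin(fing(10,z=.289,yaw=234))"
```

```text
[ 5.90585672e-01  1.12416501e-02  3.69914709e-01 -1.47910974e+02] [-6.77521055e-02  1.23431608e-01  1.55946568e+00 -6.96474531e-06
  1.45874172e+00 -2.19860681e+00]
cmd-meas mm,deg [-1.4  2.6  0.1 -0.1]
[[0.0, 0.0, 0.081, 0, 0, -0.024], [0.0, 0.0, 0.162, 0, 0, -0.049], [0.0, 0.0, 0.243, 0, 0, -0.073], [0.0, 0.0, 0.324, 0, 0, -0.098], [0.001, 0.0, 0.405, 0, 0, -0.122]]
```

```bash
rm cmd.json; python3 -c "
from g import *
m,s=meas();m[3]+=360
json.dump(list(m),open('cmd.json','w'));lin(fing(10,z=.289,yaw=230))"
```

```text
cmd-meas mm,deg [0. 0. 0. 0.]
[[0.0, 0.003, 0.081, 0, 0, -0.02], [0.0, 0.006, 0.162, 0, 0, -0.04], [0.0, 0.009, 0.243, 0, 0, -0.06], [0.0, 0.012, 0.324, 0, 0, -0.08], [0.0, 0.015, 0.405, 0, 0, -0.1]]
```

>>> arm_command([
  [0.0,0.003,0.081,0,0,-0.02],
  [0.0,0.006,0.162,0,0,-0.04],
  [0.0,0.009,0.243,0,0,-0.06],
  [0.0,0.012,0.324,0,0,-0.08],
  [0.0,0.015,0.405,0,0,-0.1],
])

```text
t: 3.48
tool_pos: [0.5887, 0.0137, 0.2884]
orientation: [-1.325, 2.849, -0.0]
force: [0.5, 0.1, -0.8]
opening: 0.0002
gripper_force: 0.0
```

```bash
cat >> g.py <<'E'
def arc(f1,w1):
    b=np.array(json.load(open("cmd.json")));f0=np.degrees(np.arctan2(b[1]-C[1],b[0]-C[0]))
    while f0<f1-1: f0+=360
    while f0>f1+180: f0-=360
    m,s=meas();print("finger",round(f0,1),"q6",s["q"][5],"t",s["t"],"F",np.round(s["force"],1))
    rows([fing(f0+(f1-f0)*k/5,yaw=b[3]+(w1-b[3])*k/5) for k in range(1,6)])
E
python3 - <<'E'
from g import *
import cv2
c=read_camera("side");cv2.imwrite("pics/c.png",cv2.resize(c["image"][150:300,240:420],None,fx=4,fy=4)[:,:,::-1])
arc(-15,228)
E
```

```text
finger 10.0 q6 -2.5080566801523325 t 3.525 F [-1.6 -0.2 -0.6]
cmd-meas mm,deg [ 1.2 -0.   3.1  0. ]
[[0.018, -0.02, 0.0, 0, 0, 0.002], [0.038, -0.038, 0.0, 0, 0, 0.005], [0.06, -0.055, 0.0, 0, 0, 0.007], [0.082, -0.069, 0.0, 0, 0, 0.009], [0.106, -0.082, 0.0, 0, 0, 0.012]]
```

View pics/c.png

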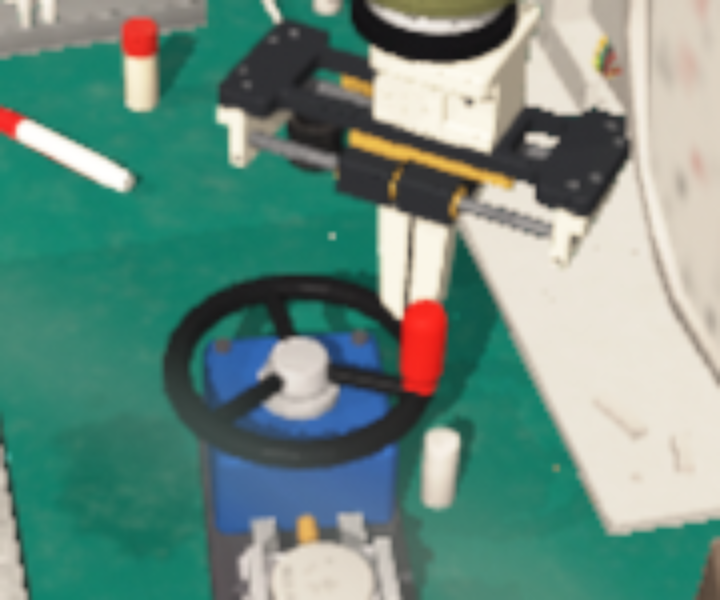

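Side crop: the closed fingers stand just behind the handle, radially aligned with the rim, tips above it. Beginning the push.

>>> arm_command([
  [0.018,-0.02,-0.003,0,0,0.002],
  [0.038,-0.038,-0.006,0,0,0.005],
  [0.06,-0.055,-0.01,0,0,0.007],
  [0.082,-0.069,-0.01,0,0,0.009],
  [0.106,-0.082,-0.01,0,0,0.012],
])

```text
t: 4.15
tool_pos: [0.5876, -0.0133, 0.2914]
orientation: [-1.266, 2.874, 0.0]
force: [0.6, 2.1, 0.9]
opening: 0.0007
gripper_force: 0.9
```

```bash
sed -i 's/z=.289,r/z=.291,r/' g.py; python3 - <<'E'
from g import *
m,s=meas();print(m)
b=json.load(open("cmd.json"));b[2]+=.002;json.dump(b,open("cmd.json","w"))
arc(-47,215)
E
```

```text
[ 5.87605258e-01 -1.32703225e-02  2.91378928e-01 -1.32443340e+02]
finger -14.9 q6 -2.510917272296399 t 4.15 F [0.6 2.1 0.9]
cmd-meas mm,deg [ 0.4  0.3 -0.5  0.4]
[[0.032, -0.014, 0.0, 0, 0, 0.014], [0.065, -0.024, 0.0, 0, 0, 0.029], [0.099, -0.031, 0.0, 0, 0, 0.043], [0.134, -0.034, 0.0, 0, 0, 0.057], [0.168, -0.033, 0.0, 0, 0, 0.072]]
```

>>> arm_command([
  [0.032,-0.014,0.0,0,0,0.014],
  [0.065,-0.024,0.0,0,0,0.029],
  [0.099,-0.031,0.0,0,0,0.043],
  [0.134,-0.034,0.0,0,0,0.057],
  [0.168,-0.033,0.0,0,0,0.072],
])

```text
t: 4.78
tool_pos: [0.5694, -0.0426, 0.2908]
orientation: [0.93, -3.001, -0.0]
force: [0.9, 3.1, -0.4]
opening: 0.0002
gripper_force: 1.2
```

```bash
python3 - <<'E'
from g import *
arc(-85,178)
E
```

```text
finger -47.0 q6 -2.3367926899916256 t 4.775 F [ 0.9  3.1 -0.4]
cmd-meas mm,deg [1.  0.3 0.1 0.5]
[[0.041, -0.003, 0.0, 0, 0, 0.041], [0.082, 0.0, 0.0, 0, 0, 0.082], [0.122, 0.007, 0.0, 0, 0, 0.123], [0.161, 0.021, 0.0, 0, 0, 0.164], [0.198, 0.039, 0.0, 0, 0, 0.205]]
```

>>> arm_command([
  [0.041,-0.003,0.0,0,0,0.041],
  [0.082,0.0,0.0,0,0,0.082],
  [0.122,0.007,0.0,0,0,0.123],
  [0.161,0.021,0.0,0,0,0.164],
  [0.198,0.039,0.0,0,0,0.205],
])

```text
t: 5.4
tool_pos: [0.5324, -0.0588, 0.291]
orientation: [0.071, 3.14, -0.001]
force: [3.4, 2.4, 0.8]
opening: 0.0002
gripper_force: 1.2
```

```bash
python3 - <<'E'
from g import *
arc(-123,140)
E
```

```text
finger -85.0 q6 -1.7308771458428216 t 5.4 F [3.4 2.4 0.8]
cmd-meas mm,deg [ 1.   0.1 -0.1  0.7]
[[0.041, -0.003, 0.0, 0, 0, 0.042], [0.082, 0.0, 0.0, 0, 0, 0.085], [0.122, 0.009, 0.0, 0, 0, 0.127], [0.161, 0.023, 0.0, 0, 0, 0.169], [0.198, 0.042, 0.0, 0, 0, 0.211]]
```

>>> arm_command([
  [0.041,-0.003,0.0,0,0,0.042],
  [0.082,0.0,0.0,0,0,0.085],
  [0.122,0.009,0.0,0,0,0.127],
  [0.161,0.023,0.0,0,0,0.169],
  [0.198,0.042,0.0,0,0,0.211],
])

```text
t: 6.02
tool_pos: [0.4931, -0.0491, 0.291]
orientation: [1.09, 2.945, -0.002]
force: [2.6, -1.5, 0.1]
opening: 0.0006
gripper_force: 1.2
```

```bash
python3 - <<'E'
from g import *
arc(-161,102)
E
```

```text
finger -123.1 q6 -1.0640199752009603 t 6.025 F [ 2.6 -1.5  0.1]
cmd-meas mm,deg [ 1.   0.2 -0.1  0.7]
[[0.041, -0.002, 0.0, 0, 0, 0.042], [0.082, 0.001, 0.0, 0, 0, 0.085], [0.122, 0.01, 0.0, 0, 0, 0.127], [0.16, 0.024, 0.0, 0, 0, 0.169], [0.197, 0.042, 0.0, 0, 0, 0.212]]
```

>>> arm_command([
  [0.041,-0.002,0.0,0,0,0.042],
  [0.082,0.001,0.0,0,0,0.085],
  [0.122,0.01,0.0,0,0,0.127],
  [0.16,0.024,0.0,0,0,0.169],
  [0.197,0.042,0.0,0,0,0.212],
])

```text
t: 6.65
tool_pos: [0.4683, -0.0172, 0.291]
orientation: [1.993, 2.427, -0.003]
force: [-0.2, -2.4, 0.1]
opening: 0.0004
gripper_force: 1.1
```

```bash
python3 - <<'E'
from g import *
arc(-199,64)
E
```

```text
finger -161.0 q6 -0.34098484706070187 t 6.65 F [-0.2 -2.4  0.1]
cmd-meas mm,deg [ 1.   0.  -0.   0.7]
[[0.041, -0.002, 0.0, 0, 0, 0.042], [0.082, 0.001, 0.0, 0, 0, 0.084], [0.122, 0.01, 0.0, 0, 0, 0.126], [0.161, 0.023, 0.0, 0, 0, 0.169], [0.198, 0.042, 0.0, 0, 0, 0.211]]
```

>>> arm_command([
  [0.041,-0.002,0.0,0,0,0.042],
  [0.082,0.001,0.0,0,0,0.084],
  [0.122,0.01,0.0,0,0,0.126],
  [0.161,0.023,0.0,0,0,0.169],
  [0.198,0.042,0.0,0,0,0.211],
])

```text
t: 7.28
tool_pos: [0.4684, 0.0235, 0.2906]
orientation: [2.675, 1.647, -0.003]
force: [-2.0, -0.8, 2.2]
opening: 0.0004
gripper_force: 1.3
```

```bash
python3 - <<'E'
from g import *
arc(-237,26)
E
```

```text
finger -199.1 q6 0.4083297155734882 t 7.275 F [-2.  -0.8  2.2]
cmd-meas mm,deg [ 0.9 -0.2  0.3  0.7]
[[0.041, -0.002, 0.0, 0, 0, 0.042], [0.082, 0.001, 0.0, 0, 0, 0.084], [0.122, 0.01, 0.0, 0, 0, 0.126], [0.161, 0.023, 0.0, 0, 0, 0.169], [0.197, 0.042, 0.0, 0, 0, 0.211]]
```

>>> arm_command([
  [0.041,-0.002,0.0,0,0,0.042],
  [0.082,0.001,0.0,0,0,0.084],
  [0.122,0.01,0.0,0,0,0.126],
  [0.161,0.023,0.0,0,0,0.169],
  [0.197,0.042,0.0,0,0,0.211],
])

```text
t: 7.9
tool_pos: [0.4936, 0.0552, 0.2904]
orientation: [3.065, 0.688, -0.003]
force: [-2.2, 0.3, 0.6]
opening: 0.0003
gripper_force: 1.1
```

```bash
python3 - <<'E'
from g import *
arc(-275,-12)
E
```

```text
finger -237.0 q6 1.137983199950504 t 7.9 F [-2.2  0.3  0.6]
cmd-meas mm,deg [ 0.6 -0.2  0.5  0.7]
[[0.041, -0.002, 0.0, 0, 0, 0.042], [0.082, 0.001, 0.0, 0, 0, 0.084], [0.122, 0.009, 0.0, 0, 0, 0.127], [0.161, 0.023, 0.0, 0, 0, 0.169], [0.198, 0.042, 0.0, 0, 0, 0.211]]
```

>>> arm_command([
  [0.041,-0.002,0.0,0,0,0.042],
  [0.082,0.001,0.0,0,0,0.084],
  [0.122,0.009,0.0,0,0,0.127],
  [0.161,0.023,0.0,0,0,0.169],
  [0.198,0.042,0.0,0,0,0.211],
])

```text
t: 8.52
tool_pos: [0.5331, 0.0648, 0.2905]
orientation: [3.122, -0.347, -0.003]
force: [-1.4, -0.1, 0.9]
opening: 0.0004
gripper_force: 1.1
```

```bash
python3 - <<'E'
from g import *
arc(-308,-45)
E
```

```text
finger -275.1 q6 1.8176866917462187 t 8.525 F [-1.4 -0.1  0.9]
cmd-meas mm,deg [ 0.4 -0.   0.5  0.7]
[[0.036, -0.002, 0.0, 0, 0, 0.037], [0.071, 0.0, 0.0, 0, 0, 0.073], [0.106, 0.005, 0.0, 0, 0, 0.11], [0.14, 0.015, 0.0, 0, 0, 0.147], [0.173, 0.029, 0.0, 0, 0, 0.183]]
```

>>> arm_command([
  [0.036,-0.002,0.0,0,0,0.037],
  [0.071,0.0,0.0,0,0,0.073],
  [0.106,0.005,0.0,0,0,0.11],
  [0.14,0.015,0.0,0,0,0.147],
  [0.173,0.029,0.0,0,0,0.183],
])

```text
t: 9.15
tool_pos: [0.5656, 0.0515, 0.2905]
orientation: [2.895, -1.217, -0.002]
force: [-2.8, 0.4, 1.2]
opening: 0.0003
gripper_force: 1.2
```

```bash
python3 - <<'E'
from g import *
from h import *
m,s=meas();print(s["q"][5])
c=read_camera("side");cv2.imwrite("pics/d.png",cv2.resize(c["image"][150:350,240:420],None,fx=3,fy=3)[:,:,::-1])
arc(-330,-52)
E
```

```text
2.367294815448758
finger -307.9 q6 2.3722917951883895 t 9.2 F [-0.4  0.6 -0.3]
cmd-meas mm,deg [-0.   0.9  0.4  1. ]
[[0.024, -0.002, 0.0, 0, 0, 0.008], [0.048, -0.002, 0.0, 0, 0, 0.016], [0.071, -0.001, 0.0, 0, 0, 0.023], [0.095, 0.003, 0.0, 0, 0, 0.031], [0.118, 0.008, 0.0, 0, 0, 0.039]]
```

View pics/d.png

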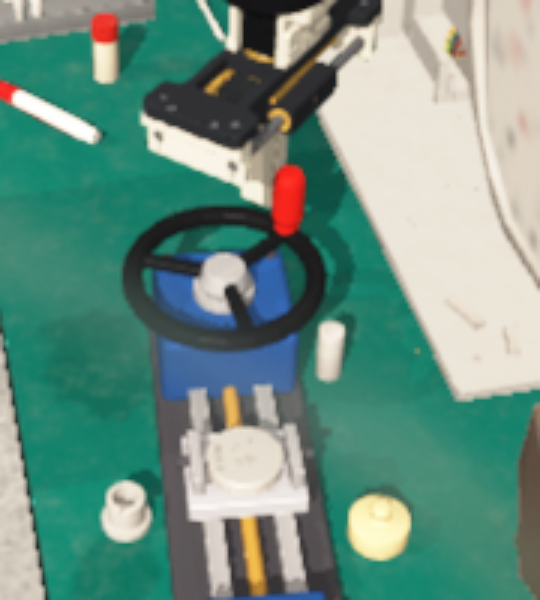

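Side crop: handle at roughly +30° with the fingers behind it. Bystanders are unmoved and the carriage has advanced. Continuing slowly.

>>> arm_command([
  [0.024,-0.002,0.0,0,0,0.008],
  [0.048,-0.002,0.0,0,0,0.016],
  [0.071,-0.001,0.0,0,0,0.023],
  [0.095,0.003,0.0,0,0,0.031],
  [0.118,0.008,0.0,0,0,0.039],
])

```text
t: 9.82
tool_pos: [0.5816, 0.0339, 0.2908]
orientation: [2.819, -1.387, -0.001]
force: [-4.4, 1.3, -0.5]
opening: 0.0008
gripper_force: 1.7
```

```bash
cat > k.py <<'E'
from g import *
from h import *
def hang():
    c=read_camera("side");u=red(c["image"],(300,200,365,265));p=atz(c,np.mean(u,1),.115)
    d=p[:2]-C;print("handle px",len(u[0]),np.mean(u,1),"ang",np.degrees(np.arctan2(d[1],d[0])),"r",np.hypot(*d),"dist to start",np.hypot(*(p[:2]-[.5805,-.0275])))
E
python3 - <<'E'
from k import *
hang();arc(-350,-54)
E
```

```text
handle px 219 [342.87671233 222.97716895] ang 7.849937011080078 r 0.05979848882295958 dist to start 0.039249919782717545
finger -329.9 q6 2.4560586553609918 t 9.875 F [-1.9  0.4 -0.8]
cmd-meas mm,deg [-0.2  0.7  0.   0.5]
[[0.021, 0.004, 0.0, 0, 0, 0.002], [0.042, 0.009, 0.0, 0, 0, 0.005], [0.063, 0.016, 0.0, 0, 0, 0.007], [0.083, 0.024, 0.0, 0, 0, 0.009], [0.103, 0.034, 0.0, 0, 0, 0.011]]
```

>>> arm_command([
  [0.021,0.004,0.0,0,0,0.002],
  [0.042,0.009,0.0,0,0,0.005],
  [0.063,0.016,0.0,0,0,0.007],
  [0.083,0.024,0.0,0,0,0.009],
  [0.103,0.034,0.0,0,0,0.011],
])

```text
t: 10.5
tool_pos: [0.5879, 0.0137, 0.2904]
orientation: [2.795, -1.433, -0.006]
force: [-13.2, 3.0, 3.4]
opening: 0.0005
gripper_force: 5.2
```

```bash
python3 - <<'E'
from k import *
hang();arc(-359,-54)
E
```

```text
handle px 228 [345.73684211 231.09210526] ang -16.013633759657893 r 0.06027253323799293 dist to start 0.014899039308549515
finger -350.1 q6 2.454102021944456 t 10.55 F [-8.4  2.1  0.7]
cmd-meas mm,deg [1.1 0.4 0.5 0.4]
[[0.009, 0.004, 0.0, 0, 0, 0.0], [0.017, 0.009, 0.0, 0, 0, 0.0], [0.025, 0.014, 0.0, 0, 0, 0.0], [0.034, 0.019, 0.0, 0, 0, 0.0], [0.042, 0.024, 0.0, 0, 0, 0.0]]
```

Forces grow as the misaligned face pushes the handle outward, and it is 14° short of the goal. I'll back off, yaw so the finger's back faces the push direction, then finish gently.

```bash
python3 - <<'E'
from k import *
json.dump([.5879-.0+.0005,.0137,.2909,-53.9],open("cmd.json","w"))
rows([fing(f,yaw=y) for f,y in((14,-53.9),(19,-53.9),(24,-46),(26,-37),(26,-28))])
E
```

```text
cmd-meas mm,deg [0.4 0.4 0.5 0.4]
[[-0.018, -0.012, 0.0, 0, 0, -0.0], [-0.044, -0.021, 0.0, 0, 0, -0.0], [-0.07, -0.028, 0.0, 0, 0, -0.044], [-0.08, -0.03, 0.0, 0, 0, -0.094], [-0.08, -0.03, 0.0, 0, 0, -0.144]]
```

>>> arm_command([
  [-0.018,-0.012,0.0,0,0,0.0],
  [-0.044,-0.021,0.0,0,0,0.0],
  [-0.07,-0.028,0.0,0,0,-0.044],
  [-0.08,-0.03,0.0,0,0,-0.094],
  [-0.08,-0.03,0.0,0,0,-0.144],
])

```text
t: 11.18
tool_pos: [0.5846, 0.0306, 0.2915]
orientation: [-3.048, 0.761, -0.003]
force: [-0.5, 0.2, -0.6]
opening: 0.0004
gripper_force: 0.0
```

```bash
python3 - <<'E'
from k import *
hang();print(meas()[0])
rows([fing(f,yaw=y) for f,y in((25,-22),(22,-18),(19,-18),(16,-18),(13,-18))])
E
```

```text
handle px 234 [345.70512821 231.13247863] ang -16.131405862762517 r 0.060209568759396086 dist to start 0.014770000325374795
[  0.58461004   0.0305163    0.29150533 -27.59235481]
cmd-meas mm,deg [-0.8 -0.4 -0.6 -0.4]
[[0.004, 0.003, 0.0, 0, 0, -0.033], [0.017, 0.013, 0.0, 0, 0, -0.055], [0.029, 0.024, 0.0, 0, 0, -0.055], [0.04, 0.036, 0.0, 0, 0, -0.055], [0.051, 0.048, 0.0, 0, 0, -0.055]]
```

>>> arm_command([
  [0.004,0.003,0.0,0,0,-0.033],
  [0.017,0.013,0.0,0,0,-0.055],
  [0.029,0.024,0.0,0,0,-0.055],
  [0.04,0.036,0.0,0,0,-0.055],
  [0.051,0.048,0.0,0,0,-0.055],
])

```text
t: 11.85
tool_pos: [0.5888, 0.0166, 0.291]
orientation: [-3.1, 0.506, -0.0]
force: [-1.9, 3.0, 0.4]
opening: 0.0006
gripper_force: 1.3
```

```bash
python3 - <<'E'
from k import *
hang();print(meas()[0])
rows([fing(f,yaw=y) for f,y in((10.5,-19),(7.5,-21),(4.5,-23),(1.5,-25),(-1.5,-28))])
E
```

```text
handle px 220 [345.72727273 231.80909091] ang -18.03384264866633 r 0.060278218172773075 dist to start 0.012781577166848352
[ 5.88791415e-01  1.63694694e-02  2.90978610e-01 -1.85355239e+01]
cmd-meas mm,deg [-0.5  0.5 -0.1  0.5]
[[0.007, 0.011, 0.0, 0, 0, 0.005], [0.014, 0.026, 0.0, 0, 0, 0.016], [0.021, 0.041, 0.0, 0, 0, 0.027], [0.027, 0.056, 0.0, 0, 0, 0.038], [0.032, 0.071, 0.0, 0, 0, 0.055]]
```

>>> arm_command([
  [0.007,0.011,0.0,0,0,0.005],
  [0.014,0.026,0.0,0,0,0.016],
  [0.021,0.041,0.0,0,0,0.027],
  [0.027,0.056,0.0,0,0,0.038],
  [0.027,0.057,0.0,0,0,0.038],
])

```text
t: 12.52
tool_pos: [0.5902, 0.0039, 0.2909]
orientation: [3.065, -0.69, 0.0]
force: [0.2, 0.9, -0.8]
opening: 0.0006
gripper_force: 0.4
```

```bash
python3 - <<'E'
from k import *
hang();m=meas()[0];print(m);json.dump(list(m),open("cmd.json","w"))
rows([fing(f,yaw=m[3],z=z) for f,z in((8,.291),(16,.291),(24,.30),(24,.34),(24,.39))])
E
```

```text
handle px 219 [345.32420091 235.80365297] ang -29.16220728815018 r 0.06098451618659263 dist to start 0.0010874242705807445
[ 5.90178162e-01  3.98431661e-03  2.90929124e-01 -2.53174096e+01]
cmd-meas mm,deg [0. 0. 0. 0.]
[[-0.02, -0.033, 0.0, 0, 0, -0.0], [-0.046, -0.067, 0.0, 0, 0, -0.0], [-0.077, -0.098, -0.045, 0, 0, -0.0], [-0.077, -0.098, -0.245, 0, 0, -0.0], [-0.077, -0.098, -0.495, 0, 0, -0.0]]
```

The handle is 1 mm from its start. Backing off along the arc, then up.

>>> arm_command([
  [-0.02,-0.033,0.0,0,0,0],
  [-0.046,-0.067,0.0,0,0,0],
  [-0.077,-0.098,-0.045,0,0,0],
  [-0.077,-0.098,-0.245,0,0,0],
  [-0.077,-0.098,-0.495,0,0,0],
])

```text
t: 13.2
tool_pos: [0.5839, 0.0293, 0.3903]
orientation: [3.065, -0.687, -0.004]
force: [0.5, -0.1, 0.9]
opening: 0.0006
gripper_force: 0.0
```

>>> arm_command([
  [0,0,0,0,0,0],
  [0,0,0,0,0,0],
  [0,0,0,0,0,0],
  [0,0,0,0,0,0],
  [0,0,0,0,0,0],
])

```text
t: 13.82
tool_pos: [0.5845, 0.0286, 0.3891]
orientation: [3.065, -0.688, -0.002]
force: [0.0, 0.3, 0.2]
opening: 0.0009
gripper_force: 0.0
```

```bash
python3 - <<'E'
from k import *
hang();m,s=meas();print(m,s["force"],s["dq"].round(3))
c=read_camera("side");cv2.imwrite("pics/e.png",cv2.resize(c["image"][150:380,220:420],None,fx=2.5,fy=2.5)[:,:,::-1])
E
```

```text
handle px 237 [345.30801688 235.02953586] ang -27.093249234334095 r 0.06049400265852108 dist to start 0.0032453735108181306
[  0.58452337   0.02858372   0.38931678 -25.30186242] [ 0.20799719 -0.05650026 -0.28071381] [-0.001 -0.003 -0.005  0.     0.003  0.002]
```

View pics/e.png

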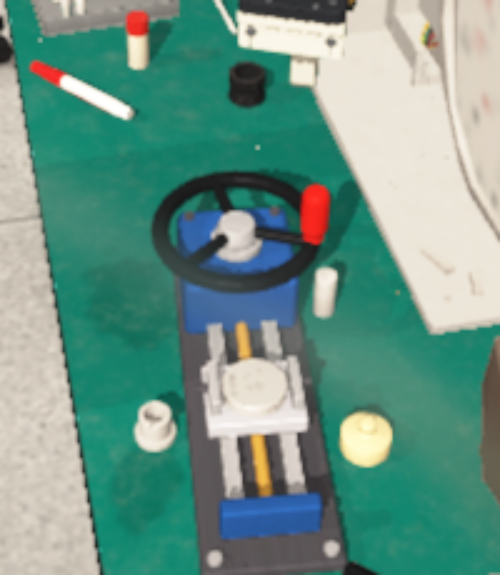

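The handle is back within about 3 mm of its start, the carriage has advanced, the bystanders are untouched, and the gripper is clear. Handing in.

```bash
python3 -c "
from plant import *
print(close_job())"
```

```text
the job is handed in; nothing more can be done
None
```

I pushed the hand wheel clockwise through one full turn by its handle. By camera, the handle came to rest about 3 mm from where it started; the gripper ended clear, no bystander visibly moved, and the job is handed in, with no verdict shown.

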